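# Hang the rinsed bottle on the folding drying peg

### The arm

A 6-joint arm with a two-finger parallel gripper is mounted at the origin on the work surface. World frame = base frame: x ahead of the robot, y to its left, z up, the work surface at z = 0. Lengths are in m, angles in rad, forces in N, time in s.
With the tool pointing down it reaches from about 0.4 to 0.925 m from the base axis. Payload 3.4 kg.
Tool frame: the origin (TCP) lies on the centre line of the jaws, within the pads' length; the fingertips stand bot.tips_ahead ahead of it and the grasp point (between the pads) lies 2 mm behind it (bot.tips_ahead is the distance from the TCP to the fingertips, in m); z points along the fingers, x is the direction in which the jaws open and shut, and the axes are right-handed (so a half turn about z gives the same grasp; the last joint's range is limited). The gripper opens to 85 mm and grips with 20 to 120 N. Pads are 22 mm wide; open, the fingers measure 114 mm over their backs; the gripper's body (76 mm by 85 mm) begins 54 mm behind the grasp point. The pads swing forward as they close: fully open they stand 13 mm farther back than shut.
Start: joints at [-1.365, 0.307, 1.506, -0, 1.328, -0.073], TCP at [0.158, -0.553, 0.248] pointing down, gripper open.
Joint ranges: [-3.12, 3.12], [-1.05, 2.28], [0.14, 2.33], [-1.42, 4.57], [0.1, 2.73], [-2.68, 2.68]. Speed limits (rad/s): [2.57, 2.57, 3.14, 3.14, 3.14, 3.14].

### API

Orientations are given as a 3x3 rotation matrix whose columns are the frame's x, y, z axes.
In Python, from workcell import status, eyes, workorder, bot gives the robot as it stands.
- The arm moves only by the tool servo_tool, never from a script. Its argument "increments" is a list that holds one entry, the list of rows, each a list of 7 numbers: the shift along the world's x, y, z in m, then the turn, a rotation vector about the world's x, y, z in rad, then the opening, from -1 (shut) to 1 (fully open). In form: [[[x, y, z, rx, ry, rz, claw], ...]]. A call has 1 to 10 rows; each row is the pose to reach, as a shift and turn from the pose commanded when the call began; what a row does not reach only later rows make up. A row lasts 1/8 s, in which the tool goes at most 62.5 mm and 10.7 degrees, less where a joint would pass 70% of its speed; a pose out of reach is approached as far as the arm can. A call with a gripper value outside its range is refused whole. The fingers move at their own pace and stop on an object; "squeeze" is the grip in N (left out, the last holds). Time passes only in rows, so rows that repeat a pose let the fingers close. It gives the time, the measured TCP pose, the force and the opening at its end, in the units of the state.
- status.get_obs(): the state, without advancing time (a new reading comes with each control period).
- eyes.grab_frame(name): name is "scene" or "top"; returns a dict with "color" (420x560x3 uint8, red, green, blue), "fx", "fy", "cx", "cy" (pixels), "eye" and "attitude" of the camera in the world. Camera axes: x right, y down, z forward; pixel columns grow to the right and rows downward; lengths in m; the calibration is good to about 2 mm. A picture is of the moment at which its call begins. There is no depth.
- workorder.finish_job(): hands the job in, once; it reports no verdict.
The state is a dict: "time": time; "q": joint angles; "dq": joint speeds; "joint_efforts": joint torques, N m; "position": TCP position; "eef_rot": TCP orientation; "wrist_force": force on the tool from outside, world axes, zero at the start; "torque": the same for the moment, N m; "width": finger opening in m.
Only numpy, scipy, OpenCV 4.12 (cv2) and the standard library are available. Lean on these libraries where they do the work, as an engineer would, in place of code of your own. Each camera call takes 0.05 s, during which the arm holds its last target.

### The job

The narrow-necked bottle has been rinsed and has to drain. Push the slender drying peg out until it rests on its stop, then turn the bottle mouth-down onto it so that the neck slides over the peg and the mouth sits fully home on the collar, and let go. Leave the stout peg folded up, and do not knock the wood offcut or the screwdriver out of place.

Things in the scene. Friction and masses are not known exactly. Their poses are not given: they have to be found in the camera images.
- bottle_body (a point): centre of the square body (56 x 56 x 100 mm, near the centre of mass) of the empty white plastic bottle, 0.13 to 0.25 kg, 165 mm long, lying on a flat side; this point is 28 mm above the bench, 50 mm from the flat base. x axis: from base to mouth along the bottle; z: up at the start. At the start the mouth points towards the robot (-x), within 35 degrees
- bottle_mouth (a point): centre of the bottle's open mouth, 115 mm from the body's centre along the same x axis. Past the square body come a 15 mm tapered shoulder and a straight round neck 50 mm long, 33 mm outside, bore 25 mm. Same axes as the body's centre
- slender_peg (a joint): the slender peg (bare metal, round, 19 mm thick): 0 = upright, 0.785 = folded out to 45 degrees on its stop, negative = leaning back; starts at -0.25 to 0.08. Pushed by its side; the hinge is stiff (0.35 N m) and stays where it is left
- slender_hinge (a point): the slender peg's hinge axis, 80 mm above the bench on a dark steel column 26 x 44 mm, foot plate 110 x 90 mm, fixed to the bench. Turns with the peg: z runs along the peg to its tip, y is the hinge axis (level). The peg folds out towards where x points when it is upright: away from the robot, within 20 degrees of straight ahead
- slender_seat (a point): centre of the upper face of the slender peg's collar, where the bottle's mouth must come to rest; 26 mm from the hinge along the peg. The collar is 48 mm across; the bare peg stands 80 mm beyond this face, with a tapered tip. Same axes as the hinge point
- stout_peg (a joint): the stout peg (bare metal, round, 42 mm thick): 0 = upright, 0.785 = folded out to 45 degrees on its stop, negative = leaning back; starts at -0.25 to 0.08. Pushed by its side; the hinge is stiff (0.35 N m) and stays where it is left. It is far too thick for the bottle and must stay folded up
- stout_hinge (a point): the stout peg's hinge axis; its stand, peg lengths and axes are like the slender one's (collar 54 mm across, tip 106 mm from the hinge)
- wood_block: pale wood offcut 110 x 70 x 40 mm lying just beyond the row of task's things; origin under its centre
- driver: screwdriver lying just beyond the row of task's things; origin under its middle
Things that resemble listed ones, but are neither listed nor needed, are in the scene too. Leave any purple or red look-alike of the part that bears bottle_body alone.

How it is judged:
By the outcome, as a careful person would: the job done as asked, in the order asked, and still so for the second after the job is handed in, with the robot touching nothing.
It also fails if it takes over 64 s, if anything falls off the work surface, if the arm or the gripper's body presses on something with over 40 N, if the wrist force passes 120 N, or if a joint passes its speed limit or range.

## Working session

There is one attempt and no reset: what is moved stays moved. The work goes in short steps, Python scripts to look and compute and a tool call to move; the robot and the scene stay as the last step left them, time stands still between calls to the robot, and variables do not carry over. Pictures are saved under pics/ and viewed, and the job is handed in when it is done.

Besides the shell and the picture viewer there is one more tool, called after "Emit:" as name(argument=value, ...) on one line, values as JSON. servo_tool: Moves the arm, as the interface text tells. Its arguments: {"type":"object","properties":{"increments":{"type":"array"},"squeeze":{"type":"number"}},"required":["increments"]}

```bash
ls; mkdir -p pics; python3 - <<'E'
from workcell import status, eyes, workorder, bot
import cv2
print(status.get_obs()); print({k:getattr(bot,k) for k in dir(bot) if k[0]!='_'})
for n in("scene","top"):
    f=eyes.grab_frame(n); cv2.imwrite(f"pics/{n}0.png",cv2.cvtColor(f["color"],cv2.COLOR_RGB2BGR))
    print({k:f[k] for k in f if k!="color"})
E
```

```text
pics
{'time': 0.0, 'q': array([-1.36547047e+00,  3.07557824e-01,  1.50770938e+00,  1.68210940e-05,
        1.32842097e+00, -7.35159313e-02]), 'dq': array([ 2.21171967e-04,  5.30552736e-05,  8.00891938e-05, -6.71846400e-04,
        5.34153414e-04, -1.02464598e-03]), 'joint_efforts': array([ 1.02848975e-03, -4.57545555e+01, -2.51908028e+01, -6.00442490e-05,
        1.30202345e-02,  2.46861326e-06]), 'position': array([ 0.15809617, -0.55211937,  0.24737614]), 'eef_rot': array([[ 2.75238030e-01, -9.61376023e-01, -4.11260799e-04],
       [-9.61373842e-01, -2.75238284e-01,  2.05483040e-03],
       [-2.08865939e-03, -1.70192096e-04, -9.99997804e-01]]), 'wrist_force': array([ 0.07365755, -0.11857577, -0.65641496]), 'torque': array([0.01493499, 0.05012164, 0.01316331]), 'width': 0.08528830831497755}
{'IKError': <class 'workcell.IKError'>, 'tips_ahead': 0.017}
{'fx': 460.8029662809172, 'fy': 460.8029662809172, 'cx': 286.1347721509939, 'cy': 218.4827269458279, 'eye': array([ 1.2125363 , -0.01549235,  1.36815024]), 'attitude': array([[ 0.20054926,  0.83314353, -0.51541425],
       [ 0.97967472, -0.17279202,  0.10188406],
       [-0.00417542, -0.52537109, -0.85086297]])}
{'fx': 446.01966477565196, 'fy': 446.01966477565196, 'cx': 278.9029058436867, 'cy': 212.62386884271382, 'eye': array([0.35128785, 0.13173648, 1.30904606]), 'attitude': array([[-0.01700725, -0.99598034,  0.08794264],
       [-0.99984212,  0.01648834, -0.00662368],
       [ 0.00514702, -0.08804141, -0.99610352]])}
```

View pics/scene0.png

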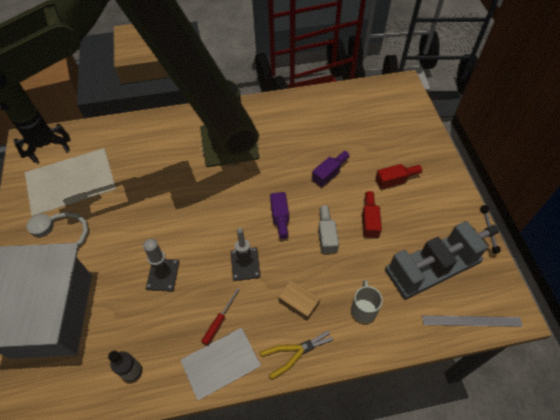

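View pics/top0.png

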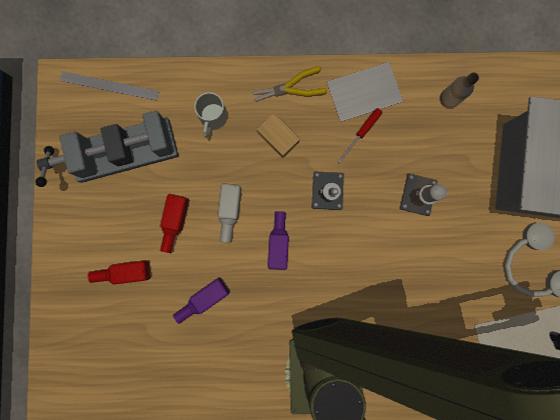

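The top view shows the white bottle at (229,212), the slender peg at (330,190) and the stout peg at (432,193). The wood block is at (278,136) and the screwdriver at (360,135). I'll zoom in for accurate pixels.

```bash
python3 - <<'E'
import cv2
t=cv2.imread("pics/top0.png"); s=cv2.imread("pics/scene0.png")
def z(im,x0,y0,w,h,k,n):
    c=cv2.resize(im[y0:y0+h,x0:x0+w],None,fx=k,fy=k,interpolation=cv2.INTER_CUBIC)
    c=cv2.convertScaleAbs(c,alpha=1.5,beta=15)
    for i in range(0,w,10): cv2.line(c,(i*k,0),(i*k,6 if i%50 else 14),(0,255,0),1); 
    for i in range(0,h,10): cv2.line(c,(0,i*k),(6 if i%50 else 14,i*k),(0,255,0),1)
    cv2.imwrite(n,c)
z(t,200,160,160,120,5,"pics/t1.png"); z(s,220,190,140,100,5,"pics/s1.png")
z(t,380,150,80,80,6,"pics/t2.png"); z(s,130,220,80,80,6,"pics/s2.png")
E
```

```text
(no output)
```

View pics/t1.png

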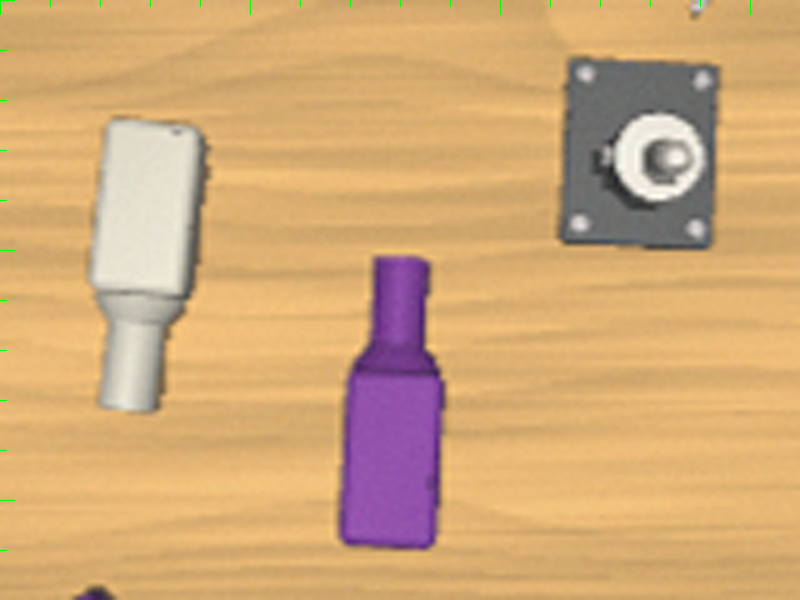

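View pics/s1.png

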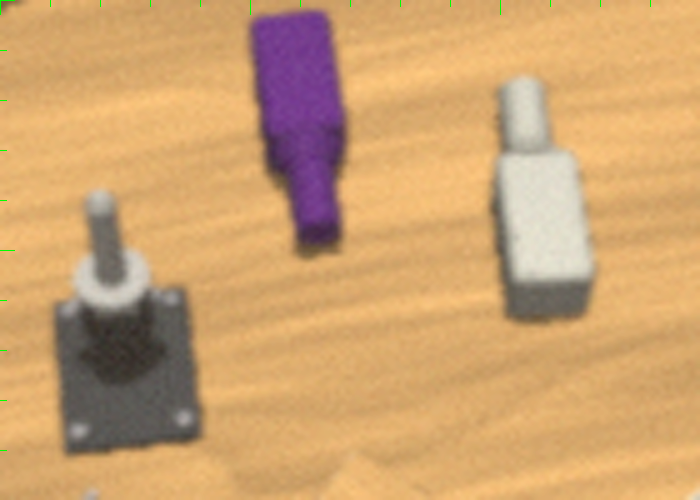

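```bash
cat > h.py <<'E'
import numpy as np
np.set_printoptions(precision=4,suppress=True)
CAM={'scene':(460.80297,286.13477,218.48273,[1.2125363,-0.01549235,1.36815024],[[0.20054926,0.83314353,-0.51541425],[0.97967472,-0.17279202,0.10188406],[-0.00417542,-0.52537109,-0.85086297]]),
'top':(446.01966,278.90291,212.62387,[0.35128785,0.13173648,1.30904606],[[-0.01700725,-0.99598034,0.08794264],[-0.99984212,0.01648834,-0.00662368],[0.00514702,-0.08804141,-0.99610352]])}
def ray(c,u,v):
    f,cx,cy,e,R=CAM[c]; d=np.array(R)@[(u-cx)/f,(v-cy)/f,1]; return np.array(e),d/np.linalg.norm(d)
def atz(c,p,z):
    e,d=ray(c,*p); return e+d*(z-e[2])/d[2]
def tri(a,b):
    e1,d1=ray('top',*a); e2,d2=ray('scene',*b)
    A=np.c_[d1,-d2]; s=np.linalg.lstsq(A,e2-e1,rcond=None)[0]
    p,q=e1+s[0]*d1,e2+s[1]*d2; return (p+q)/2,np.linalg.norm(p-q)
def proj(c,p):
    f,cx,cy,e,R=CAM[c]; q=np.array(R).T@(np.array(p)-e); return np.array([cx+f*q[0]/q[2],cy+f*q[1]/q[2]])
def zz(x0,y0,k): return lambda u,v:(x0+(u+.5)/k-.5,y0+(v+.5)/k-.5)
E
python3 - <<'E'
from h import *
t=zz(200,160,5); s=zz(220,190,5)
print("bottle top");
T=[(107,118),(202,127),(186,296),(92,286)]
S=[(510,280),(592,275),(575,150),(497,155)]
P=np.array([atz('top',t(*a),.056) for a in T]); print(P,P.mean(0),[np.linalg.norm(P[i]-P[i-1]) for i in range(4)])
m=(P[2]+P[3]-P[0]-P[1]); print('ang',np.degrees(np.arctan2(m[1],m[0])))
m1=atz('top',t(129,409),.028); b=P.mean(0); b[2]=.028; print('mouth',m1,m1-b,np.linalg.norm(m1-b),np.degrees(np.arctan2(*(m1-b)[1::-1])))
Q=np.array([atz('scene',s(*a),.056) for a in S]); print(Q,Q.mean(0))
print("bolts")
B=[tri(t(*a),s(*b)) for a,b in zip([(586,73),(703,79),(696,228),(579,222)],[(79,430),(184,418),(172,298),(69,309)])]
for x in B: print(x)
# order check
B=np.array([x[0] for x in B]); print(B.mean(0)); d=B[0]+B[1]-B[2]-B[3]; print('stand dir deg',np.degrees(np.arctan2(d[1],d[0])))
print('seat',tri(t(658,157),s(112,277))); print('tip',tri(t(681,155),s(99,199)))
E
```

```text
bottle top
[[0.5484 0.2861 0.056 ]
 [0.5423 0.2323 0.056 ]
 [0.4464 0.2422 0.056 ]
 [0.4529 0.2951 0.056 ]] [0.4975 0.2639 0.056 ] [np.float64(0.09583412675009106), np.float64(0.05412282733756204), np.float64(0.09642461391893833), np.float64(0.05326198547547151)]
ang 174.36540873519783
mouth [0.3842 0.2779 0.028 ] [-0.1134  0.014   0.    ] 0.11421223378919387 172.97560707969944
[[0.5417 0.2331 0.056 ]
 [0.5489 0.2859 0.056 ]
 [0.4549 0.2992 0.056 ]
 [0.4481 0.2473 0.056 ]] [0.4984 0.2664 0.056 ]
bolts
(array([ 0.5744, -0.0232,  0.0134]), np.float64(0.06602261075478426))
(array([ 0.5764, -0.0219,  0.0374]), np.float64(0.06847016728901248))
(array([ 0.4902, -0.0153,  0.0382]), np.float64(0.06857612289722742))
(array([ 0.4863, -0.0171,  0.0129]), np.float64(0.06617017152036578))
[ 0.5319 -0.0194  0.0255]
stand dir deg -4.207636615702011
seat (array([ 0.5144, -0.0189,  0.1052]), np.float64(0.0014794588579557927))
tip (array([ 0.5046, -0.0195,  0.1851]), np.float64(0.0037463334432410907))
```

View pics/t2.png

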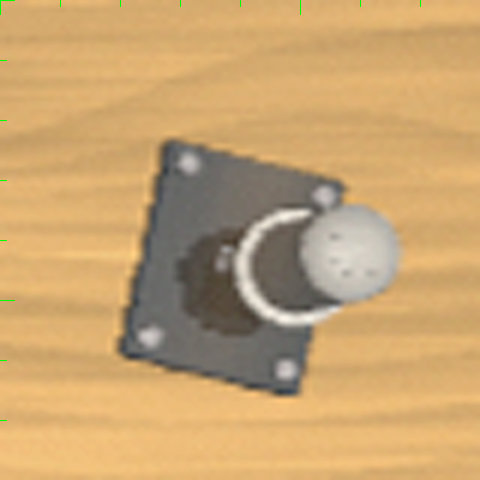

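View pics/s2.png

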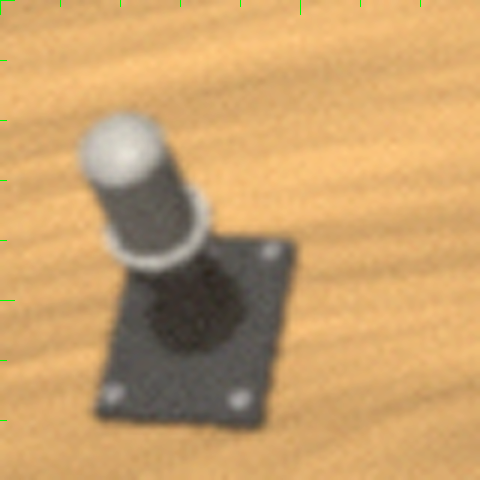

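```bash
python3 - <<'E'
from h import *
def stand(t,s,TB,SB,seat,tip):
    B=[tri(t(*a),s(*b)) for a,b in zip(TB,SB)]
    print([(x[0].round(4),round(x[1],4)) for x in B])
    B=np.array([x[0] for x in B]); d=B[0]+B[1]-B[2]-B[3]; a=np.arctan2(d[1],d[0]); print('ctr',B.mean(0),'dir',a,np.degrees(a))
    S,e=tri(t(*seat[0]),s(*seat[1])); T,e2=tri(t(*tip[0]),s(*tip[1])); ax=T-S; print('seat',S,e,'tip',T,e2,np.linalg.norm(ax)); ax/=np.linalg.norm(ax)
    print('hinge',S-.026*ax,'lean',np.arctan2(ax@[np.cos(a),np.sin(a),0],ax[2]),'side',ax@[-np.sin(a),np.cos(a),0])
stand(zz(200,160,5),zz(220,190,5),[(586,73),(703,79),(696,228),(579,222)],[(184,418),(79,430),(69,309),(172,298)],[(658,157),(112,277)],[(681,155),(99,199)])
stand(zz(380,150,6),zz(130,220,6),[(189,161),(324,195),(287,370),(150,336)],[(240,400),(113,393),(140,243),(270,250)],[(292,267),(155,218)],[(352,252),(122,142)])
E
```

```text
[(array([0.5767, 0.0107, 0.0167]), np.float64(0.0013)), (array([ 0.5719, -0.0571,  0.0181]), np.float64(0.0024)), (array([ 0.4842, -0.0507,  0.0181]), np.float64(0.0018)), (array([0.489 , 0.0172, 0.0164]), np.float64(0.0019))]
ctr [ 0.5305 -0.0199  0.0173] dir -0.07313491925890288 -4.190322208565178
seat [ 0.5144 -0.0189  0.1052] 0.0014794588579557927 tip [ 0.5046 -0.0195  0.1851] 0.0037463334432410907 0.08056971022493398
hinge [ 0.5176 -0.0188  0.0794] lean -0.12122386338085103 side -0.01566082167869099
[(array([ 0.5657, -0.2658,  0.0168]), np.float64(0.0012)), (array([ 0.5479, -0.3314,  0.0163]), np.float64(0.0011)), (array([ 0.4621, -0.3111,  0.0161]), np.float64(0.0023)), (array([ 0.4801, -0.2436,  0.0159]), np.float64(0.0008))]
ctr [ 0.5139 -0.288   0.0163] dir -0.24282854830071268 -13.913050962919495
seat [ 0.5009 -0.283   0.1094] 0.0010683274111952213 tip [ 0.4977 -0.2818  0.1844] 0.0012443013951056148 0.07502811783048495
hinge [ 0.502  -0.2835  0.0835] lean -0.04547412151580299 side 0.006327039639636003
```

Emit:
servo_tool(increments=[[[0.04,0.04,0,0,0,0,-1],[0.08,0.08,0,0,0,-0.05,-1],[0.12,0.125,0,0,0,-0.1,-1],[0.16,0.17,0,0,0,-0.15,-1],[0.19,0.215,0,0,0,-0.2,-1],[0.21,0.27,0,0,0,-0.25,-1],[0.225,0.32,0,0,0,-0.3,-1],[0.24,0.375,0,0,0,-0.35,-1],[0.255,0.43,0,0,0,-0.352,-1],[0.27,0.48,0,0,0,-0.352,-1]]])

```text
time: 1.35
position: [0.428, -0.0708, 0.2481]
eef_rot: [[-0.073, -0.997, -0.0], [-0.997, 0.073, 0.0], [-0.0, 0.0, -1.0]]
wrist_force: [0.9, -0.0, -0.0]
width: 0.0002
```

Emit:
servo_tool(increments=[[[0.005,0.03,0,0,0,0,-1],[0.01,0.057,-0.02,0,0,0,-1],[0.012,0.057,-0.06,0,0,0,-1],[0.012,0.057,-0.084,0,0,0,-1],[0.012,0.057,-0.084,0,0,0,-1]]])

```text
time: 1.98
position: [0.4382, -0.0154, 0.1625]
eef_rot: [[-0.073, -0.997, -0.005], [-0.997, 0.073, 0.001], [-0.0, 0.005, -1.0]]
wrist_force: [0.4, 0.5, -0.1]
width: 0.0001
```

```bash
python3 - <<'E'
from workcell import eyes
import cv2
o=[]
for n,(x,y) in (("scene",(190,180)),("top",(260,130))):
    c=cv2.cvtColor(eyes.grab_frame(n)["color"],cv2.COLOR_RGB2BGR)[y:y+110,x:x+130]
    o.append(cv2.resize(cv2.convertScaleAbs(c,alpha=1.4,beta=15),None,fx=3,fy=3,interpolation=2))
cv2.imwrite("pics/p1.png",cv2.hconcat(o))
E
```

```text
(no output)
```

View pics/p1.png

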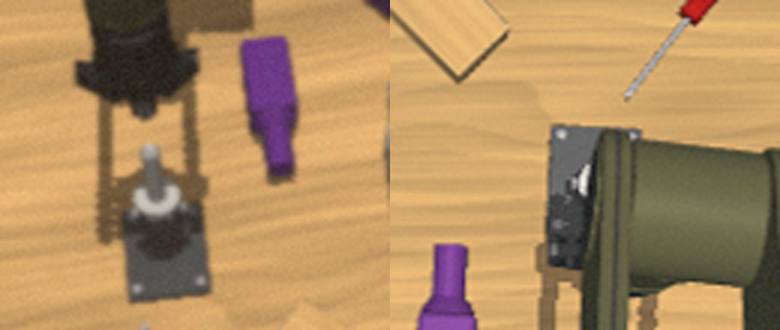

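The left (scene) crop shows the closed fingers at about (147,105), directly behind the peg tip at (150,150). I'll push.

Emit:
servo_tool(increments=[[[0.02,-0.0015,0,0,0,0,-1],[0.035,-0.0025,0,0,0,0,-1],[0.048,-0.0035,0,0,0,0,-1],[0.06,-0.0045,0,0,0,0,-1],[0.072,-0.005,0,0,0,0,-1],[0.084,-0.006,0,0,0,0,-1],[0.094,-0.007,0,0,0,0,-1],[0.102,-0.0075,0,0,0,0,-1],[0.108,-0.008,0,0,0,0,-1],[0.112,-0.008,0,0,0,0,-1]]])

```text
time: 3.32
position: [0.5507, -0.0239, 0.1634]
eef_rot: [[-0.073, -0.997, -0.004], [-0.997, 0.073, 0.0], [0.0, 0.004, -1.0]]
wrist_force: [-4.9, 0.5, 1.5]
width: -0.0002
```

Emit:
servo_tool(increments=[[[0.003,0,0,0,0,0,-1],[0.006,-0.0005,0,0,0,0,-1],[0.009,-0.0005,0,0,0,0,-1],[0.012,-0.001,0,0,0,0,-1]]])

```text
time: 3.82
position: [0.5643, -0.0247, 0.1644]
eef_rot: [[-0.073, -0.997, -0.0], [-0.997, 0.073, 0.0], [-0.0, 0.0, -1.0]]
wrist_force: [-7.4, 0.4, 1.0]
width: -0.0001
```

Emit:
servo_tool(increments=[[[0.002,0,0,0,0,0,-1],[0.004,0,0,0,0,0,-1],[0.006,0,0,0,0,0,-1]]])

```text
time: 4.2
position: [0.565, -0.0246, 0.164]
eef_rot: [[-0.073, -0.997, -0.011], [-0.997, 0.073, 0.0], [0.0, 0.011, -1.0]]
wrist_force: [-17.6, 0.1, 11.1]
width: -0.0003
```

```bash
python3 - <<'E'
from workcell import eyes
import cv2
o=[]
for n,(x,y) in (("scene",(190,180)),("top",(260,130))):
    c=cv2.cvtColor(eyes.grab_frame(n)["color"],cv2.COLOR_RGB2BGR)[y:y+110,x:x+130]
    o.append(cv2.resize(cv2.convertScaleAbs(c,alpha=1.4,beta=15),None,fx=3,fy=3,interpolation=2))
cv2.imwrite("pics/p2.png",cv2.hconcat(o))
E
```

```text
(no output)
```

View pics/p2.png

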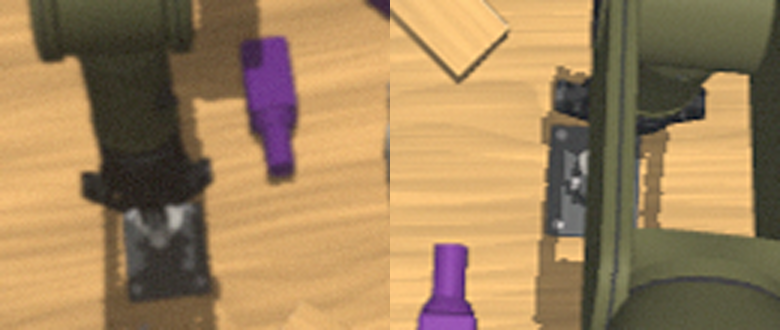

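The fingers stalled at x=0.565 while the force rose to 21 N, so the peg is on its stop. Next I back off and go above the bottle.

Emit:
servo_tool(increments=[[[-0.03,0,0.01,0,0,0,-1],[-0.05,0.0,0.05,0,0,0,-1],[-0.06,0.05,0.07,0,0,0,1],[-0.065,0.1,0.07,0,0,0,1],[-0.072,0.15,0.06,0,0,-0.04,1],[-0.072,0.2,0.04,0,0,-0.04,1],[-0.072,0.25,0.02,0,0,-0.04,1],[-0.072,0.289,0,0,0,-0.04,1],[-0.072,0.289,-0.02,0,0,-0.04,1],[-0.072,0.289,-0.02,0,0,-0.04,1]]])

```text
time: 5.55
position: [0.4988, 0.2653, 0.1434]
eef_rot: [[-0.112, -0.994, 0.0], [-0.994, 0.112, 0.0], [-0.0, -0.0, -1.0]]
wrist_force: [0.0, -0.3, -0.1]
width: 0.0853
```

```bash
python3 - <<'E'
from workcell import eyes
import cv2
o=[]
for n,(x,y) in (("scene",(220,190)),("top",(200,100))):
    c=cv2.cvtColor(eyes.grab_frame(n)["color"],cv2.COLOR_RGB2BGR); cv2.imwrite(f"pics/{n}3.png",c); c=c[y:y+130,x:x+160]
    o.append(cv2.resize(cv2.convertScaleAbs(c,alpha=1.4,beta=15),None,fx=4 ,fy=4,interpolation=2))
cv2.imwrite("pics/s3z.png",o[0]);cv2.imwrite("pics/t3z.png",o[1])
E
```

```text
(no output)
```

View pics/s3z.png

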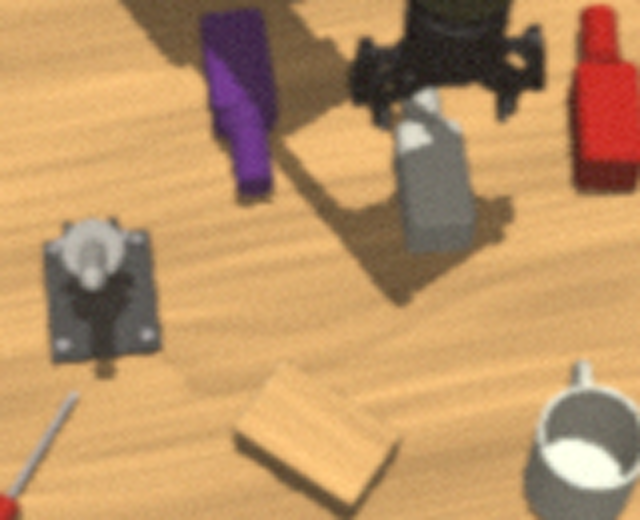

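View pics/t3z.png

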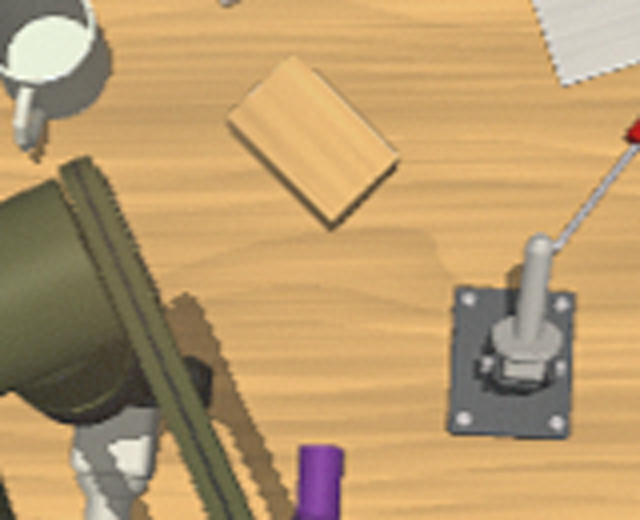

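```bash
python3 - <<'E'
from h import *
a=-.0731; H=np.array([.5176,-.0188,.08]); u=np.array([np.cos(a),np.sin(a),1])/2**.5
for n,d in(("hinge",0),("seat",.026),("tip",.106)):
    p=H+d*u
    for c,o in(("top",(200,100)),("scene",(220,190))):
        q=proj(c,p); print(n,p,c,(q-o+.5)*4-.5)
print(u)
E
python3 - <<'E'
import cv2
t=cv2.imread("pics/top3.png")[150:220,305:350]; s=cv2.imread("pics/scene3.png")[240:285,228:265]
cv2.imwrite("pics/z3.png",cv2.hconcat([cv2.resize(x,(400,560) ,interpolation=2) for x in (cv2.resize(t,(450,700)),)]+[cv2.resize(s,(370,560),interpolation=2)]))
E
```

```text
hinge [ 0.5176 -0.0188  0.08  ] top [520.5138 365.7776]
hinge [ 0.5176 -0.0188  0.08  ] scene [ 92.0598 240.1136]
seat [ 0.5359 -0.0201  0.0984] top [524.9307 335.572 ]
seat [ 0.5359 -0.0201  0.0984] scene [ 91.9353 249.8623]
tip [ 0.5924 -0.0243  0.155 ] top [539.3106 237.2343]
tip [ 0.5924 -0.0243  0.155 ] scene [ 91.5233 282.1421]
[ 0.7052 -0.0516  0.7071]
```

The scene crop shows the slender peg folded out, with its tip at (92,282). That matches the model prediction of (91.5,282); the top view agrees too, at (540,237) against (539,237). The open jaws straddle the bottle, so I'll descend and grip.

Emit:
servo_tool(increments=[[[0,0,-0.04,0,0,0,1],[0,0,-0.075,0,0,0,1],[0,0,-0.1,0,0,0,1],[0,0,-0.112,0,0,0,1],[0,0,-0.112,0,0,0,1],[0,0,-0.112,0,0,0,0.3],[0,0,-0.112,0,0,0,0.1],[0,0,-0.112,0,0,0,-0.2],[0,0,-0.112,0,0,0,-0.4],[0,0,-0.112,0,0,0,-0.4]]], squeeze=50)

```text
time: 6.9
position: [0.4995, 0.2648, 0.0339]
eef_rot: [[-0.113, -0.994, 0.003], [-0.994, 0.113, 0.001], [-0.002, -0.003, -1.0]]
wrist_force: [0.5, -0.9, 5.9]
width: 0.0558
```

Emit:
servo_tool(increments=[[[0,0,0.03,0,0,0,-0.4],[0,0,0.07,0,0,0,-0.4],[0,0,0.12,0,0,0,-0.4],[0,0,0.17,0,0,0,-0.4],[0,0,0.22,0,0,0,-0.4],[0,0,0.25,0,0,0,-0.4],[0,0,0.25,0,0,0,-0.4]]])

```text
time: 7.78
position: [0.4994, 0.2648, 0.2852]
eef_rot: [[-0.113, -0.994, 0.006], [-0.994, 0.113, 0.002], [-0.003, -0.005, -1.0]]
wrist_force: [0.0, 0.3, -0.9]
width: 0.0557
```

```bash
python3 - <<'E'
from workcell import eyes,status
import cv2
s=status.get_obs(); print(s['position'],s['eef_rot'],s['wrist_force'],s['torque'],s['width'])
o=[]
for n in ("scene","top"):
    c=cv2.cvtColor(eyes.grab_frame(n)["color"],cv2.COLOR_RGB2BGR); cv2.imwrite(f"pics/{n}4.png",c)
E
```

```text
[0.49939268 0.26476588 0.28517852] [[-0.11275998 -0.99360546  0.00577763]
 [-0.99361731  0.11277585  0.00249827]
 [-0.00313387 -0.00545905 -0.99998019]] [ 0.02245177  0.30396513 -0.94151894] [-0.01544382 -0.02550337 -0.07024051] 0.05565999193634663
```

View pics/scene4.png

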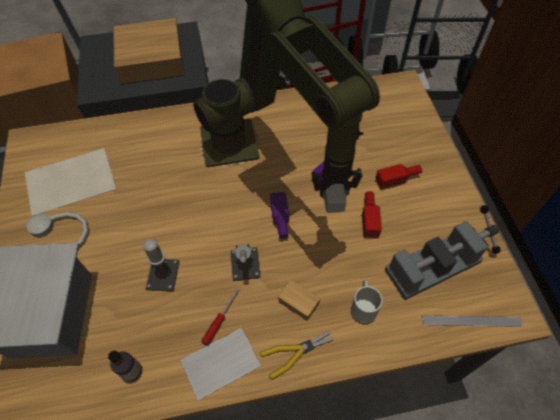

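```bash
cat >> h.py <<'E'
from scipy.spatial.transform import Rotation as Ro
a=-.0731; H=np.array([.5176,-.0188,.08]); u=np.array([np.cos(a),np.sin(a),1])/2**.5
tx=np.array([np.sin(a),-np.cos(a),0]); RT=np.c_[tx,-u,np.cross(tx,-u)]
OFF=np.array([0,.0015,.0059])
def tcp(s): return H+s*u-RT@OFF   # s: hinge-to-body-centre distance; home .141
E
python3 - <<'E'
from h import *
x=np.array([-.1128,-.9936,0]); y=np.array([-.9936,.1128,0]); R0=np.c_[x,y,[0,0,-1]]
print(RT,Ro.from_matrix(RT@R0.T).as_rotvec())
p=np.array([.4994,.2648,.2842])
for s in(.281,.251,.225,.141): print(s,tcp(s),tcp(s)-p)
E
```

```text
[[-0.073  -0.7052  0.7052]
 [-0.9973  0.0516 -0.0516]
 [ 0.     -0.7071 -0.7071]] [-0.073  -0.782   0.0379]
0.281 [ 0.7127 -0.0331  0.2839] [ 0.2133 -0.2979 -0.0003]
0.251 [ 0.6915 -0.0315  0.2627] [ 0.1921 -0.2963 -0.0215]
0.225 [ 0.6732 -0.0302  0.2443] [ 0.1738 -0.295  -0.0399]
0.141 [ 0.6139 -0.0259  0.1849] [ 0.1145 -0.2907 -0.0993]
```

Emit:
servo_tool(increments=[[[0.03,-0.02,0.02,0,0,0,-0.4],[0.06,-0.05,0.03,-0.012,-0.13,0.006,-0.4],[0.09,-0.085,0.03,-0.024,-0.26,0.012,-0.4],[0.12,-0.12,0.03,-0.036,-0.39,0.019,-0.4],[0.15,-0.155,0.03,-0.049,-0.52,0.025,-0.4],[0.175,-0.19,0.03,-0.061,-0.65,0.031,-0.4],[0.195,-0.23,0.03,-0.073,-0.782,0.038,-0.4],[0.21,-0.265,0.02,-0.073,-0.782,0.038,-0.4],[0.213,-0.298,0.01,-0.073,-0.782,0.038,-0.4],[0.213,-0.298,0,-0.073,-0.782,0.038,-0.4]]])

```text
time: 9.12
position: [0.7097, -0.0362, 0.2782]
eef_rot: [[-0.077, -0.709, 0.701], [-0.997, 0.055, -0.053], [-0.001, -0.703, -0.711]]
wrist_force: [0.0, 0.3, -1.3]
width: 0.0554
```

Emit:
servo_tool(increments=[[[0,0,0,0,0,0,-0.4],[0,0,0,0,0,0,-0.4]]])

```text
time: 9.38
position: [0.7108, -0.0327, 0.2815]
eef_rot: [[-0.072, -0.706, 0.704], [-0.997, 0.051, -0.051], [-0.0, -0.706, -0.708]]
wrist_force: [0.1, -0.2, -1.5]
width: 0.0551
```

```bash
python3 - <<'E'
from workcell import eyes,status
import cv2
from h import *
s=status.get_obs(); p,R=s['position'],s['eef_rot']; print(s['time'],p,R,s['wrist_force'],s['width'])
print('rot fix',Ro.from_matrix(RT@R.T).as_rotvec(),'pos err',tcp(.281)-p)
for n,(x,y) in (("scene",(190,200)),("top",(270,100))):
    c=cv2.cvtColor(eyes.grab_frame(n)["color"],cv2.COLOR_RGB2BGR); cv2.imwrite(f"pics/{n}5.png",c)
    c=c[y:y+100,x:x+100]; cv2.imwrite(f"pics/{n}5z.png",cv2.resize(cv2.convertScaleAbs(c,alpha=1.4,beta=15),None,fx=6 ,fy=6,interpolation=2))
    b=p+R@OFF; ax=R[:,1]
    for k in (0,.05,.115): print(n,k,(proj(n,b+k*ax)-(x,y)+.5)*6-.5)
    for k in (.026,.106): print(n,'peg',k,(proj(n,H+k*u)-(x,y)+.5)*6-.5)
E
```

```text
9.375 [ 0.7108 -0.0327  0.2815] [[-0.0717 -0.7064  0.7042]
 [-0.9974  0.0509 -0.0505]
 [-0.0001 -0.706  -0.7082]] [ 0.1262 -0.191  -1.4543] 0.0550755267648388
rot fix [-0.0002 -0.0015 -0.0013] pos err [ 0.0019 -0.0004  0.0025]
scene 0 [316.7218 489.7601]
scene 0.05 [317.0857 449.5705]
scene 0.115 [317.518  401.8213]
scene peg 0.026 [318.153  315.0434]
scene peg 0.106 [317.5349 363.4631]
top 0 [441.8123  -9.6146]
top 0.05 [425.3118 104.3024]
top 0.115 [405.2534 242.7831]
top peg 0.026 [367.6461 503.608 ]
top peg 0.106 [389.2159 356.1015]
```

View pics/scene5z.png

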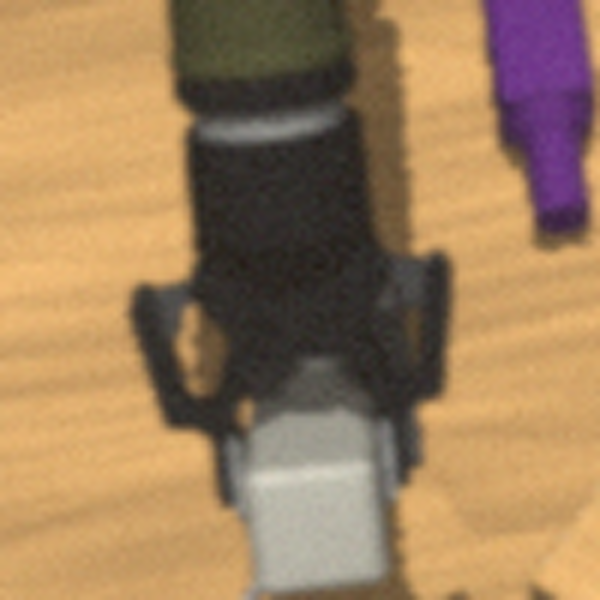

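View pics/top5z.png

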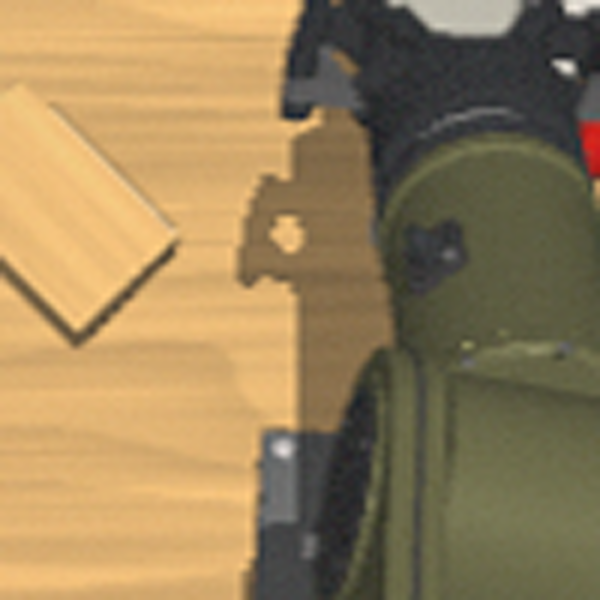

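Emit:
servo_tool(increments=[[[-0.011,0.0007,-0.011,0,-0.0015,-0.0013,-0.4],[-0.022,0.0014,-0.022,0,-0.0015,-0.0013,-0.4],[-0.033,0.0022,-0.033,0,-0.0015,-0.0013,-0.4],[-0.033,0.0022,-0.033,0,-0.0015,-0.0013,-0.4],[-0.033,0.0022,-0.033,0,-0.0015,-0.0013,-0.4]]])

```text
time: 10.1
position: [0.6789, -0.0315, 0.2502]
eef_rot: [[-0.074, -0.703, 0.707], [-0.997, 0.052, -0.053], [0.0, -0.709, -0.705]]
wrist_force: [-0.2, -0.5, -1.0]
width: 0.0552
```

```bash
cat > chk.py <<'E'
from workcell import status
from h import *
s=status.get_obs(); p,R=s['position'],s['eef_rot']; print(s['time'],p,s['wrist_force'],s['torque'],s['width'])
b=p+R@OFF; m=b+.115*R[:,1]
print('rot fix',Ro.from_matrix(RT@R.T).as_rotvec()); d=b-H; sc=d@u; print('s',sc,'lateral body',d-sc*u,'mouth lat',(m-H)-((m-H)@u)*u)
E
python3 chk.py
```

```text
10.1 [ 0.6789 -0.0315  0.2502] [-0.1622 -0.5084 -1.0416] [0.1022 0.4254 0.0424] 0.055196291157704656
rot fix [0.0003 0.0031 0.001 ]
s 0.23324608344803194 lateral body [-0.0001 -0.0009  0.    ] mouth lat [ 0.0002 -0.0008 -0.0002]
```

Emit:
servo_tool(increments=[[[-0.006,0.0012,-0.006,0,0.001,0,-0.4],[-0.011,0.0016,-0.011,0,0.001,0,-0.4],[-0.016,0.002,-0.016,0,0.001,0,-0.4],[-0.021,0.0023,-0.021,0,0.001,0,-0.4],[-0.026,0.0027,-0.026,0,0.001,0,-0.4]]])

```text
time: 10.72
position: [0.6517, -0.029, 0.2228]
eef_rot: [[-0.074, -0.705, 0.705], [-0.997, 0.053, -0.053], [0.0, -0.707, -0.707]]
wrist_force: [-0.6, 0.2, -1.3]
width: 0.0554
```

```bash
python3 chk.py
```

```text
10.725 [ 0.6517 -0.029   0.2228] [-0.5563  0.198  -1.2655] [ 0.0659  0.5167 -0.0099] 0.05540625722291855
rot fix [0.     0.     0.0015]
s 0.1945522946092889 lateral body [ 0.     -0.0003 -0.    ] mouth lat [ 0.     -0.0002 -0.    ]
```

Emit:
servo_tool(increments=[[[-0.006,0.0004,-0.006,0,0,0,-0.4],[-0.012,0.0009,-0.012,0,0,0,-0.4],[-0.018,0.0013,-0.018,0,0,0,-0.4],[-0.024,0.0018,-0.024,0,0,0,-0.4],[-0.028,0.0021,-0.028,0,0,0,-0.4],[-0.032,0.0023,-0.032,0,0,0,-0.4],[-0.034,0.0025,-0.034,0,0,0,-0.4]]])

```text
time: 11.6
position: [0.6221, -0.0287, 0.1952]
eef_rot: [[-0.052, -0.704, 0.709], [-0.998, 0.053, -0.021], [-0.022, -0.709, -0.705]]
wrist_force: [0.0, -0.2, -1.0]
width: 0.0547
```

```bash
python3 chk.py
```

```text
11.6 [ 0.6221 -0.0287  0.1952] [ 0.0106 -0.1568 -0.9865] [0.0004 0.4445 0.0198] 0.0547423661528596
rot fix [-0.0222  0.0036 -0.021 ]
s 0.1541904025766432 lateral body [-0.0011 -0.002   0.0009] mouth lat [-0.0009 -0.0019  0.0008]
```

```bash
python3 - <<'E'
from workcell import status
s=status.get_obs(); print(s['q'],s['dq'])
E
```

```text
[-0.1708526   0.24460228  2.12383364  1.66774144  0.10029136 -0.16571765] [ 3.46160652e-02  6.08396652e-02  1.14904537e-01  2.17780140e+00
  1.80427885e-04 -2.15748232e+00]
```

Emit:
servo_tool(increments=[[[0,0,0,0,0,0,-0.4],[0,0,0,0,0,0,-0.4]]])

```text
time: 11.85
position: [0.6219, -0.029, 0.1949]
eef_rot: [[-0.052, -0.705, 0.708], [-0.998, 0.052, -0.021], [-0.022, -0.708, -0.706]]
wrist_force: [-0.5, 0.0, -1.0]
width: 0.0554
```

```bash
python3 chk.py;  python3 - <<'E'
from workcell import status
s=status.get_obs(); print(s['q'],s['dq'])
E
```

```text
11.85 [ 0.6219 -0.029   0.1949] [-0.4897  0.038  -0.9843] [0.0748 0.5839 0.0467] 0.05544537173786127
rot fix [-0.0219  0.0022 -0.0212]
s 0.1538027976994597 lateral body [-0.0011 -0.0023  0.0009] mouth lat [-0.001  -0.0022  0.0008]
[-0.17145639  0.2447111   2.12356072  1.65206337  0.10030535 -0.15092003] [-0.00369921 -0.00178186 -0.0054465   0.00742464  0.00268674 -0.01668589]
```

Emit:
servo_tool(increments=[[[0,-0.0002,0,0.028,-0.002,0.028,-0.4],[0,-0.0005,0,0.056,-0.004,0.056,-0.4],[0,-0.0007,0,0.085,-0.006,0.085,-0.4],[0,-0.0007,0,0.085,-0.006,0.085,-0.4],[0,-0.0007,0,0.085,-0.006,0.085,-0.4]]])

```text
time: 12.48
position: [0.622, -0.0297, 0.1951]
eef_rot: [[0.033, -0.705, 0.709], [-0.994, 0.053, 0.098], [-0.107, -0.708, -0.699]]
wrist_force: [0.3, 0.2, -1.0]
width: 0.0554
```

```bash
python3 chk.py;  python3 - <<'E'
from workcell import status
s=status.get_obs(); print(s['q'],s['dq'])
E
```

```text
12.475 [ 0.622  -0.0297  0.1951] [ 0.3363  0.2219 -1.0449] [-0.0871  0.5255  0.0253] 0.05539818801615627
rot fix [-0.1067  0.0086 -0.1056]
s 0.15405597642479865 lateral body [-0.0011 -0.0023  0.0009] mouth lat [-0.001  -0.0022  0.0009]
[-0.28456345  0.25484812  2.11794215  1.51454256  0.29816543 -0.09578832] [ 0.00758645  0.00136048  0.00057149  0.00936761  0.00027497 -0.00692056]
```

Emit:
servo_tool(increments=[[[0.0005,0.0012,-0.001,0,0,0,-0.4],[-0.001,0.0023,-0.003,0,0,0,-0.4],[-0.003,0.0025,-0.005,0,0,0,-0.4],[-0.005,0.0027,-0.007,0,0,0,-0.4],[-0.007,0.003,-0.009,0,0,0,-0.4],[-0.007,0.003,-0.009,0,0,0,-0.4]]])

```text
time: 13.22
position: [0.6146, -0.0262, 0.1854]
eef_rot: [[0.033, -0.705, 0.708], [-0.994, 0.053, 0.1], [-0.108, -0.707, -0.699]]
wrist_force: [-0.4, -0.8, -0.9]
width: 0.0557
```

```bash
python3 chk.py;  python3 - <<'E'
from workcell import status
s=status.get_obs(); print(s['q'])
E
```

```text
13.225 [ 0.6146 -0.0262  0.1854] [-0.4311 -0.8114 -0.859 ] [-0.0428  0.6317  0.0444] 0.055670024987488353
rot fix [-0.1084  0.0078 -0.1063]
s 0.14182765981486986 lateral body [ 0.0001  0.0006 -0.    ] mouth lat [ 0.0001  0.0008 -0.    ]
[-0.28228951  0.26546239  2.14500099  1.63509562  0.29827367 -0.21975593]
```

Nearly home (s=0.1418 against the nominal 0.141). I'll press on along the peg until the collar pushes back.

Emit:
servo_tool(increments=[[[-0.0015,-0.0003,-0.0015,0,0,0,-0.4],[-0.003,-0.0003,-0.003,0,0,0,-0.4],[-0.003,-0.0003,-0.003,0,0,0,-0.4]]])

```text
time: 13.6
position: [0.6142, -0.0264, 0.1854]
eef_rot: [[0.035, -0.701, 0.712], [-0.993, 0.054, 0.101], [-0.109, -0.711, -0.694]]
wrist_force: [2.8, 1.9, 6.1]
width: 0.0555
```

```bash
python3 chk.py
```

```text
13.6 [ 0.6142 -0.0264  0.1854] [2.7694 1.8923 6.1121] [ 0.3678 -0.2535  0.059 ] 0.05553071933199916
rot fix [-0.109   0.0141 -0.1072]
s 0.14158827043261055 lateral body [-0.0001  0.0004  0.0001] mouth lat [ 0.0004  0.0007 -0.0004]
```

Emit:
servo_tool(increments=[[[-0.002,0,-0.002,0,0,0,-0.4],[-0.003,0,-0.003,0,0,0,-0.4]]])

```text
time: 13.85
position: [0.6141, -0.0265, 0.1853]
eef_rot: [[0.036, -0.696, 0.717], [-0.993, 0.054, 0.102], [-0.109, -0.716, -0.69]]
wrist_force: [5.3, 2.4, 13.4]
width: 0.0553
```

```bash
python3 chk.py; python3 - <<'E'
from workcell import eyes
import cv2
for n in ("scene","top"):
    c=cv2.cvtColor(eyes.grab_frame(n)["color"],cv2.COLOR_RGB2BGR); cv2.imwrite(f"pics/{n}6.png",c)
c=cv2.imread("pics/scene6.png")[190:310,190:350];cv2.imwrite("pics/s6z.png",cv2.resize(cv2.convertScaleAbs(c,alpha=1.4,beta=15),None,fx=5,fy=5,interpolation=2))
E
```

```text
13.85 [ 0.6141 -0.0265  0.1853] [ 5.2526  2.4238 13.4418] [ 0.3925 -1.2269  0.1161] 0.055269322669510436
rot fix [-0.109   0.0206 -0.108 ]
s 0.14152198117581144 lateral body [-0.0001  0.0003  0.0001] mouth lat [ 0.0009  0.0005 -0.0009]
```

View pics/s6z.png

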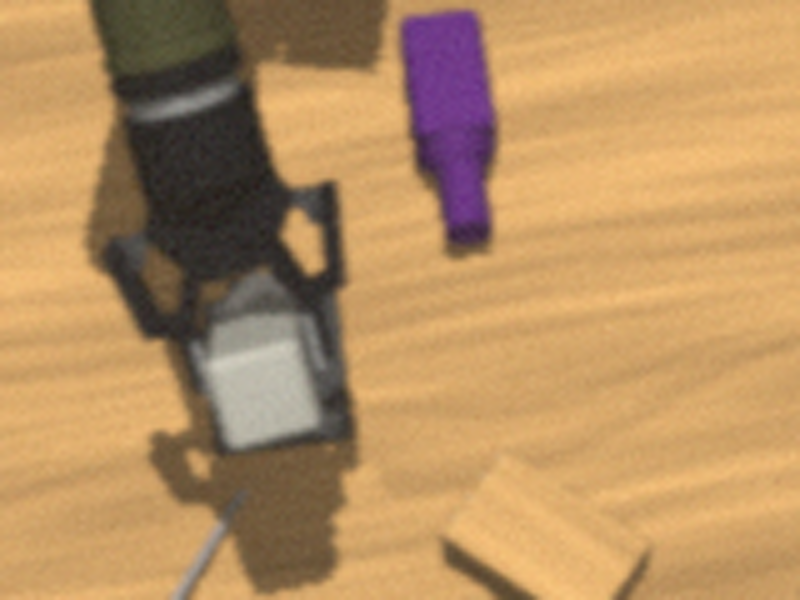

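Emit:
servo_tool(increments=[[[0.0035,0,0.0035,0,0,0,-0.4],[0.0035,0,0.0035,0,0,0,-0.4],[0.0035,0,0.0035,0,0,0,0.6],[0.0035,0,0.0035,0,0,0,1],[0.0035,0,0.0035,0,0,0,1],[0.0035,0,0.0035,0,0,0,1]]])

```text
time: 14.7
position: [0.6122, -0.0266, 0.1831]
eef_rot: [[0.033, -0.705, 0.708], [-0.994, 0.053, 0.1], [-0.108, -0.707, -0.699]]
wrist_force: [-0.6, 0.4, -0.3]
width: 0.085
```

```bash
python3 chk.py; python3 - <<'E'
from workcell import eyes,status
import cv2
print(status.get_obs()['eef_rot'])
c=eyes.grab_frame("scene")["color"][190:310,190:350,::-1];cv2.imwrite("pics/s7z.png",cv2.resize(cv2.convertScaleAbs(c,alpha=1.4,beta=15),None,fx=5,fy=5,interpolation=2))
E
```

```text
14.7 [ 0.6122 -0.0266  0.1831] [-0.5894  0.4289 -0.2867] [-0.0786  0.3213  0.0229] 0.0850401043638769
rot fix [-0.1082  0.008  -0.1062]
s 0.13848565753480324 lateral body [ 0.      0.0001 -0.    ] mouth lat [ 0.0001  0.0002 -0.    ]
[[ 0.03336294 -0.70512911  0.70829362]
 [-0.99358149  0.05324221  0.09980526]
 [-0.10808671 -0.70707722 -0.69882692]]
```

View pics/s7z.png

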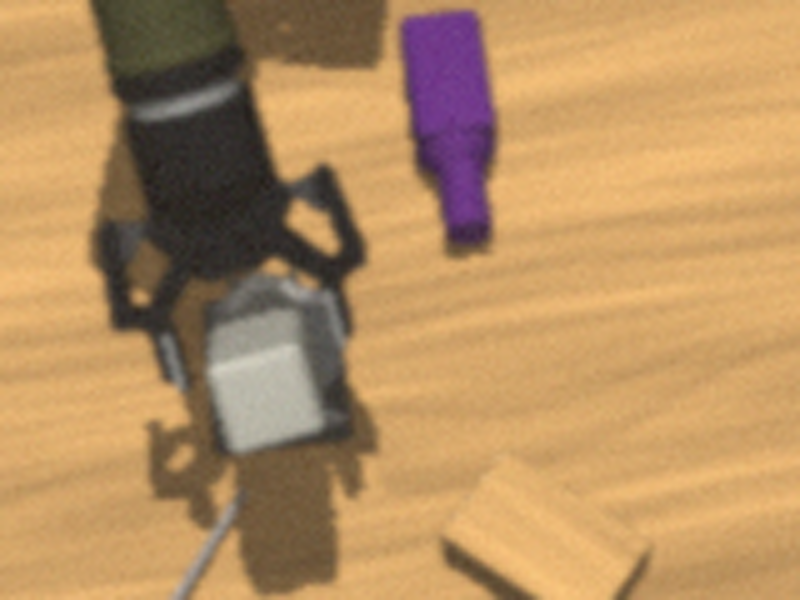

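The jaws are clear on both sides and the bottle is sitting on the peg. I'll retreat along the tool axis.

Emit:
servo_tool(increments=[[[-0.0071,-0.001,0.007,0,0,0,1],[-0.0142,-0.002,0.014,0,0,0,1],[-0.0212,-0.003,0.021,0,0,0,1],[-0.0283,-0.004,0.028,0,0,0,1],[-0.0354,-0.005,0.035,0,0,0,1],[-0.0425,-0.006,0.042,0,0,0,1]]])

```text
time: 15.5
position: [0.5697, -0.0325, 0.2257]
eef_rot: [[0.034, -0.705, 0.709], [-0.994, 0.053, 0.1], [-0.108, -0.708, -0.698]]
wrist_force: [1.1, -0.5, 0.1]
width: 0.0852
```

```bash
python3 chk.py; python3 - <<'E'
from workcell import status
s=status.get_obs(); print(s['q'],s['eef_rot'])
E
```

```text
15.5 [ 0.5697 -0.0325  0.2257] [ 1.0633 -0.547   0.1116] [-0.0494  0.3197 -0.0189] 0.08519827655086766
rot fix [-0.1081  0.0087 -0.1065]
s 0.13892693898487052 lateral body [-0.0428 -0.0059  0.0422] mouth lat [-0.0427 -0.0057  0.0422]
[-0.33987971  0.13416809  2.16954109  1.29290825  0.35083417  0.09773772] [[ 0.0336575  -0.70466715  0.70873929]
 [-0.99357788  0.05305919  0.0999386 ]
 [-0.10802858 -0.70755137 -0.69835585]]
```

Emit:
servo_tool(increments=[[[-0.014,-0.002,0.014,0,0,0,1],[-0.028,-0.004,0.028,0,0,0,1],[-0.042,-0.006,0.045,0,0,0,1],[-0.05,-0.006,0.075,0,0,0,1],[-0.05,0.01,0.11,0,0.1,0,1],[-0.05,0.05,0.13,0,0.2,0,1],[-0.05,0.1,0.13,0,0.3,0,1],[-0.05,0.15,0.13,0,0.4,0,1],[-0.05,0.2,0.13,0,0.5,0,1],[-0.05,0.25,0.13,0,0.6,0,1]]])

```text
time: 16.75
position: [0.5197, 0.2202, 0.3563]
eef_rot: [[-0.032, -0.981, 0.189], [-0.994, 0.051, 0.1], [-0.108, -0.185, -0.977]]
wrist_force: [0.6, 0.3, 0.2]
width: 0.0855
```

```bash
python3 - <<'E'
from workcell import eyes,status
import cv2
from h import *
print(status.get_obs()['q'])
for n,(x,y) in (("scene",(190,190)),("top",(270,90))):
    c=cv2.cvtColor(eyes.grab_frame(n)["color"],cv2.COLOR_RGB2BGR); cv2.imwrite(f"pics/{n}8.png",c)
    c=c[y:y+110,x:x+110]; cv2.imwrite(f"pics/{n}8z.png",cv2.resize(cv2.convertScaleAbs(c,alpha=1.4,beta=15),None,fx=5 ,fy=5,interpolation=2))
    for k in (.026,.091,.141,.191): print(n,k,(proj(n,H+k*u)-(x,y)+.5)*5-.5)
E
```

```text
[0.3011 0.1197 1.5056 0.0408 1.3047 1.9073]
scene 0.026 [265.0442 312.4528]
scene 0.091 [264.6301 344.8876]
scene 0.141 [264.2846 371.9514]
scene 0.191 [263.9127 401.0855]
top 0.026 [306.2884 469.59  ]
top 0.091 [320.774  370.5298]
top 0.141 [332.6324 289.435 ]
top 0.191 [345.1723 203.6804]
```

View pics/scene8z.png

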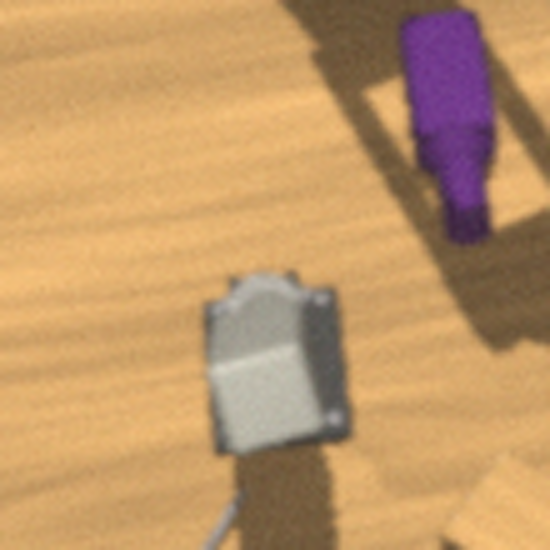

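View pics/top8.png

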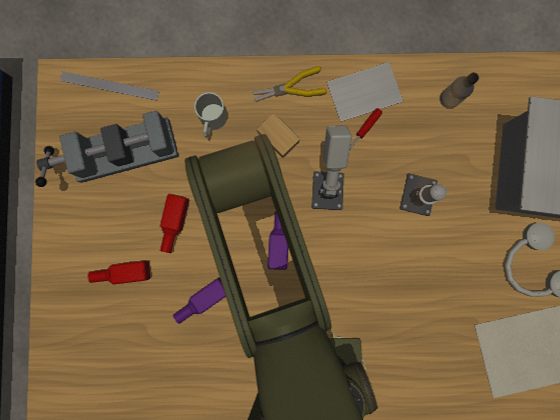

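View pics/top8z.png

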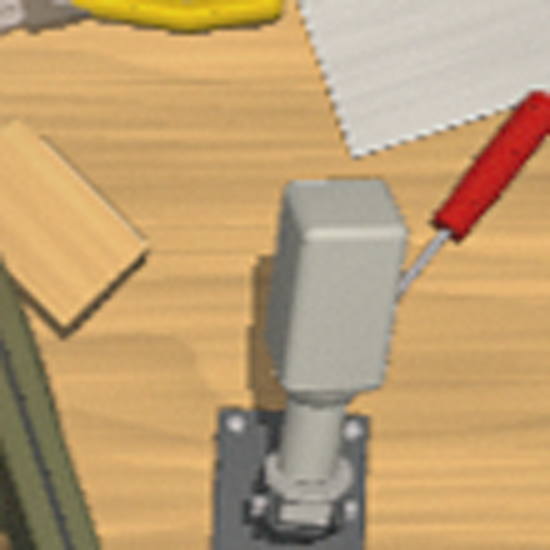

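The top view shows the neck down on the collar at about (308,470), with no bare peg showing. The base-face centre is at (345,207), against a predicted home position of (345,204). The stout peg, block and screwdriver haven't moved, so I'm handing in.

```bash
python3 - <<'E'
from workcell import workorder
print(workorder.finish_job())
E
```

```text
the job is handed in; nothing more can be done
None
```

The bottle is mouth-down on the slender peg, fully home on the collar as far as I could measure. I released it and handed the job in at about 17 s of the 64 s allowed. No verdict was reported.

- **Peg:** I pushed the slender peg out until the fingers stalled and the force rose to about 21 N. Its folded-out position then matched the 45° prediction in both camera views.
- **Bottle:** I gripped it by the body, pitched it 45° mouth-down and slid it along the peg. It stopped about 0.5 mm from the nominal home position, within my measuring error. It did not move any further when pressed to about 15 N.
- **Last pictures:** The neck sat against the collar with no bare peg showing, and the gripper was well clear. The stout peg, wood offcut and screwdriver looked unmoved by eye; I did not measure them again.
- **One hiccup:** A wrist joint reached the end of its range about 13 mm before home. The arm held there until I rolled the bottle about 9° around the peg's own axis, so it sits slightly rotated on the peg.

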